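Stroke the dial comparator's carriage and let it latch at mid position

ROBOT

A 6-joint arm with a two-finger parallel gripper is mounted at the origin on the work surface. World frame = base frame: x ahead of the robot, y to its left, z up, the work surface at z = 0. Lengths are in m, angles in rad, forces in N, time in s.
With the tool pointing down it reaches from about 0.425 to 0.925 m from the base axis. Payload 12.5 kg.
Tool frame: the origin (TCP) lies midway between the tips of the shut fingers; the grasp point (between the pads) lies 19 mm behind it; z points along the fingers, x is the direction in which the jaws open and shut, and the axes are right-handed (so a half turn about z gives the same grasp; the last joint's range is limited). The gripper opens to 85 mm and grips with 20 to 120 N. Pads are 22 mm wide; open, the fingers measure 114 mm over their backs; the gripper's body (76 mm by 85 mm) begins 54 mm behind the grasp point. The pads swing forward as they close: fully open they stand 13 mm farther back than shut.
Start: joints at [-1.402, 0.491, 1.559, -0, 1.092, -0.106], TCP at [0.17, -0.602, 0.231] pointing down, gripper open.
Joint ranges: [-3.1, 3.1], [-0.84, 2.19], [0.05, 2.79], [-1.13, 4.28], [0.06, 2.93], [-2.69, 2.69]. Speed limits (rad/s): [2.22, 2.22, 2.79, 3.14, 3.14, 3.14].

INTERFACE

Orientations are given as [roll, pitch, yaw] about the fixed x, y, z axes, in that order (R = Rz(yaw) Ry(pitch) Rx(roll)).
In Python, from bench import status, get_image, bot gives the robot as it stands.
- The arm moves only by the tool servo_tool, never from a script. Its argument "commands" is a list of rows, each an object with "travel": the shift along the tool's x, y, z in mm, a list of three; "twist": the turn about the tool's z in rad; "hand": the closure in counts, from 0 (fully open) to 255 (shut). A call has exactly 5 rows; each row shifts and turns the commanded pose from where the row before left it, along the tool's axes as they then stand; what a row does not reach is not made up. A row lasts 1/8 s, in which the tool goes at most 62.5 mm and 10.7 degrees, less where a joint would pass 70% of its speed; a pose out of reach is approached as far as the arm can. A call with a gripper value outside its range is refused whole. The fingers move at their own pace and stop on an object; "squeeze" is the grip in N (left out, the last holds). Time passes only in rows, so rows that do not move let the fingers close, or fill a call up. It gives the time, the measured TCP pose, the force and the opening at its end, in the units of the state.
- status.sense(): the state, without advancing time (a new reading comes with each control period).
- get_image(name): name is "scene" or "top"; returns a dict with "frame" (400x640x3 uint8, blue, green, red), "intrinsics" (3x3 intrinsics, pixels), "cam_to_world" (4x4, takes a point from camera to world coordinates). Camera axes: x right, y down, z forward; pixel columns grow to the right and rows downward; lengths in m; the calibration is good to about 2 mm. A picture is of the moment at which its call begins. There is no depth.
- bot.close_job(): hands the job in, once; it reports no verdict.
The state is a dict: "time": time; "joint_positions": joint angles; "dq": joint speeds; "joint_efforts": joint torques, N m; "eef_pos": TCP position; "eef_rot": TCP orientation; "force": force on the tool from outside, world axes, zero at the start; "torque": the same for the moment, N m; "finger_gap": finger opening in m.
Only numpy, scipy, OpenCV 4.12 (cv2) and the standard library are available. Lean on these libraries where they do the work, as an engineer would, in place of code of your own. Each camera call takes 0.05 s, during which the arm holds its last target.

TASK

Exercise the dial comparator before its check: with a fingertip on the black push pad, push the sprung carriage right in to its rear stop, then ease it back without letting it snap and let go, so that it stays latched on its stop pin at mid stroke. Push only on the front of the pad, never pinching or hooking the plate behind it, and do not touch the stop pin's knob, which drops by itself. Leave the nut, the two thread gauges and the toggle switch as they are.

Things in the scene. Friction and masses are not known exactly. Their poses are not given: they have to be found in the camera images.
- comparator: dial comparator bolted to the bench: dark base plate 270 x 110 x 16 mm (x = -95 to +175 mm), low carriage on a rail, grey bridge over it (102 mm wide, top 92 mm above the bench) with the stop pin, grey rear block 72 mm high, green enamel dial, face up, at the far end. Origin on the bench under the stop pin; x = the way the carriage is pushed in, towards the dial; z up.
- push_pad: black rubber push pad, 52 x 52 x 5 mm, upright on the carriage's front end and moving with it. Origin at the centre of its front face, 56 mm above the bench (pad from 30 to 82 mm); x points into the pad, along the push. With the carriage out it lies at x = -121 mm in the comparator's frame; the space in front of it is free.
- thumb_plate: bare aluminium plate 52 x 52 x 6 mm that backs the push pad, upright, right behind it (origin at its centre, 56 mm above the bench). Not to be touched by the fingers: touching it means that the pad is being pinched or hooked.
- carriage (a joint): travel in m: 0 = out (start), 0.025 = mid (latched), 0.050 = in, against a solid rear stop. The spring resists with 5 N at 0, rising to 12 N at the stop. Once the carriage is some 26 mm in, the stop pin drops into its slot; it then comes back no farther than mid. About 0.5 kg; it follows a finger that draws back, but snaps back (over 0.6 m/s) if let go suddenly from the stop.
- stop_pin (a joint): drop of the spring-loaded stop pin in metres: 0 = up, riding on top of the carriage; 0.008 = down in the slot, latched. The pin moves by itself.
- pin_knob: black knob, 20 mm across and 16 mm high, on top of the stop pin in the middle of the bridge; origin at the centre of its underside, which is 106 mm above the bench with the pin up and 98 mm with it down. Not to be touched.
- union_nut: bystander: loose brass hexagonal union nut, 46 mm across flats, 31 mm high, bore up; origin at the centre of its underside
- thread_gauge_a: bystander: the smaller loose steel thread plug gauge, lying down, 107 mm long, hexagonal handle 18 mm across flats; origin under the middle of the handle, x along it
- thread_gauge_b: bystander: the larger loose steel thread plug gauge, lying down, 124 mm long, hexagonal handle 24 mm across flats; origin under the middle of the handle, x along it
- control_box: bystander: grey control box 130 x 120 x 85 mm, fixed to the bench, with a black toggle switch on top that reaches 137 mm above the bench; origin at the centre of its underside
- toggle (a joint): angle of the box's toggle switch in rad: 0 as found, 0.87 thrown; leave it

How it is judged:
By the outcome, as a careful person would: the job done as asked, in the order asked, and still so for the second after the job is handed in, with the robot touching nothing.
It also fails if it takes over 38 s, if anything falls off the work surface, if the arm or the gripper's body presses on something with over 40 N, if the wrist force passes 120 N, or if a joint passes its speed limit or range.

## Working session

There is one attempt and no reset: what is moved stays moved. The work goes in short steps, Python scripts to look and compute and a tool call to move; the robot and the scene stay as the last step left them, time stands still between calls to the robot, and variables do not carry over. Pictures are saved under pics/ and viewed, and the job is handed in when it is done.

Besides the shell and the picture viewer there is one more tool, called after "Call:" as a command line: name --argument value ..., lists and objects as JSON in quotes. servo_tool: Moves the arm, as the interface text tells. Its arguments: {"type":"object","properties":{"commands":{"type":"array"},"squeeze":{"type":"number"}},"required":["commands"]}

```bash
mkdir -p pics; ls
python3 - <<'E'
from bench import status,get_image,bot
import cv2,json,numpy as np
print(status.sense())
for n in("scene","top"):
    d=get_image(n); cv2.imwrite(f"pics/{n}0.png",d["frame"]); np.savez(f"{n}0.npz",**{k:np.array(v) for k,v in d.items()})
    print(n,np.round(d["intrinsics"],1).tolist(),np.round(d["cam_to_world"],4).tolist())
E
```

```text
pics
{'time': 0.0, 'joint_positions': array([-1.40157386e+00,  4.91539562e-01,  1.55945530e+00,  1.12735525e-05,
        1.09169790e+00, -1.05624364e-01]), 'dq': array([-0.00119671, -0.00061472, -0.00040311, -0.00059797, -0.0009216 ,
       -0.00066612]), 'joint_efforts': array([ 6.30894720e-04, -6.18444800e+01, -2.61594343e+01, -8.22224797e-05,
        4.02146208e-03, -3.19638605e-05]), 'eef_pos': array([ 0.16959573, -0.60131277,  0.23073815]), 'eef_rot': array([-3.14146673e+00,  1.09293254e-03, -1.29595463e+00]), 'force': array([-0.73544422, -0.69155814, -0.34289398]), 'torque': array([0.03155714, 0.00813157, 0.0056612 ]), 'finger_gap': 0.08556777791683211}
scene [[375.9, 0.0, 320.1], [0.0, 375.9, 201.7], [0.0, 0.0, 1.0]] [[0.8841, 0.2762, -0.377, 0.997], [0.467, -0.553, 0.69, -0.756], [-0.0179, -0.786, -0.6179, 0.6923], [0.0, 0.0, 0.0, 1.0]]
top [[391.7, 0.0, 314.0], [0.0, 391.7, 199.0], [0.0, 0.0, 1.0]] [[-0.0247, -0.9877, 0.1547, 0.4212], [-0.9994, 0.0206, -0.0279, -0.0968], [0.0244, -0.1553, -0.9876, 1.3166], [0.0, 0.0, 0.0, 1.0]]
```

View pics/scene0.png

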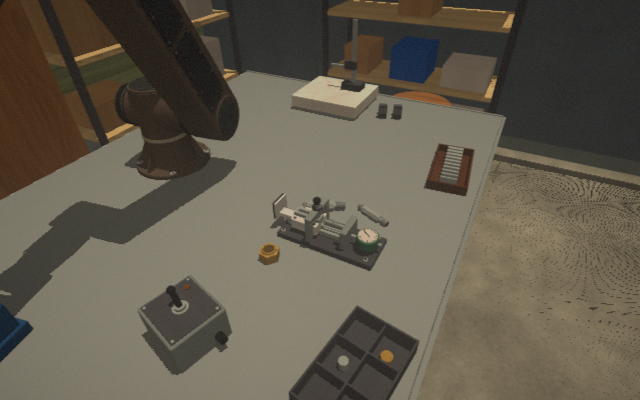

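View pics/top0.png

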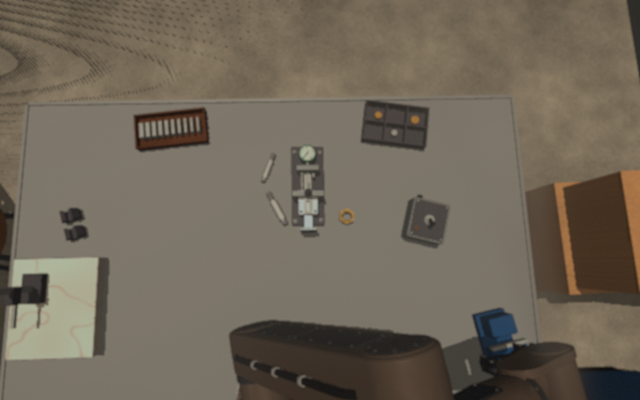

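The scene view shows the comparator in mid-picture: pad near (279,205), knob (317,201), dial (368,238). The nut is at (269,253) and the box at (185,320). In the top view the comparator spans (308,150) to (308,230). I'll enlarge both.

Run:
```python
import cv2
a=cv2.imread("pics/scene0.png")[175:280,255:400];cv2.imwrite("pics/s1.png",cv2.resize(a,None,fx=5.5,fy=5.5,interpolation=cv2.INTER_CUBIC))
a=cv2.imread("pics/top0.png")[140:240,255:365];cv2.imwrite("pics/t1.png",cv2.resize(a,None,fx=6,fy=6,interpolation=cv2.INTER_CUBIC))
```

```text
(no output)
```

View pics/s1.png

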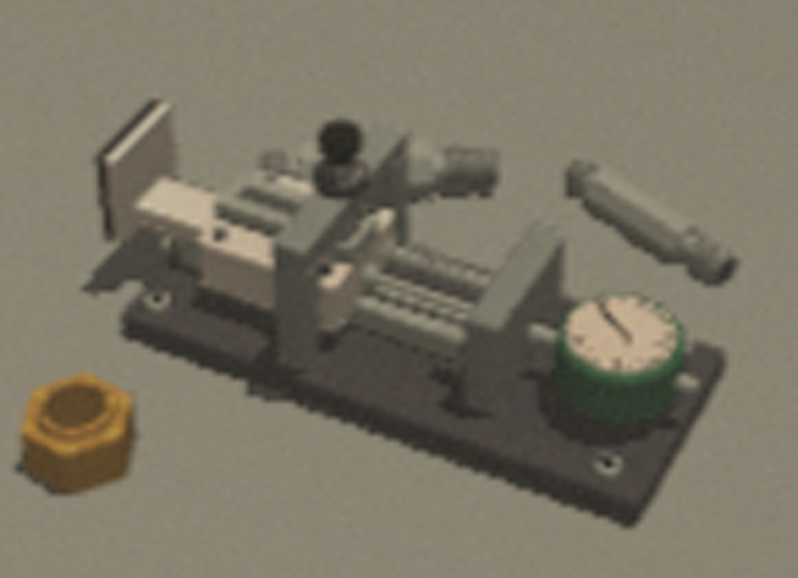

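View pics/t1.png

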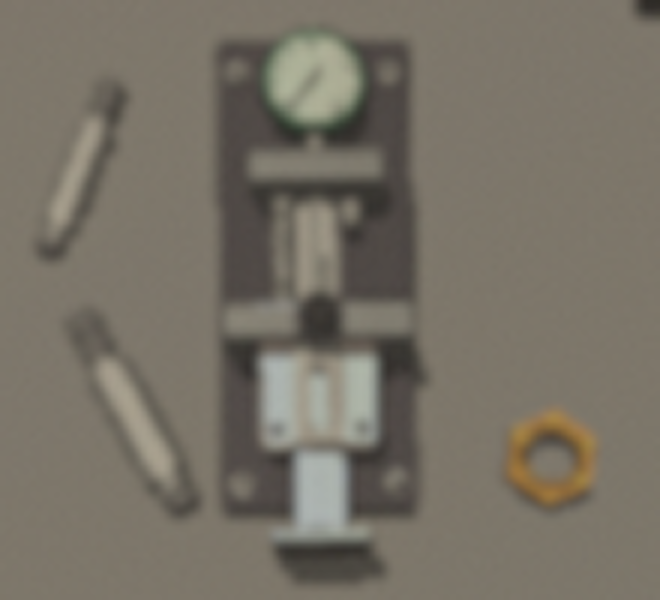

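```bash
cat > h.py <<'E'
import numpy as np, cv2
from scipy.optimize import least_squares
def load(n):
    d=np.load(n); return d["intrinsics"],d["cam_to_world"]
def proj(c,P):
    K,T=c; P=np.atleast_2d(P); q=(P-T[:3,3])@T[:3,:3]; q=q@K.T; return q[:,:2]/q[:,2:]
def tri(c1,u1,c2,u2):
    A=[]
    for (K,T),u in((c1,u1),(c2,u2)):
        M=K@np.linalg.inv(T)[:3]; A+= [u[0]*M[2]-M[0],u[1]*M[2]-M[1]]
    v=np.linalg.svd(np.array(A))[2][-1]; return v[:3]/v[3]
E
python3 - <<'E'
from h import *
S,T=load("scene0.npz"),load("top0.npz")
s=lambda x,y:np.array([255+(x+.5)/5.5-.5,175+(y+.5)/5.5-.5]); t=lambda x,y:np.array([255+(x+.5)/6-.5,140+(y+.5)/6-.5])
obsS=[((.175,.055,.016),s(725,350)),((.175,-.055,.016),s(632,518)),((-.095,-.055,.016),s(125,322)),((-.121,.026,.082),s(157,100)),((-.121,-.026,.082),s(102,160))]
obsT=[((.175,.055,.016),t(217,42)),((.175,-.055,.016),t(410,42)),((-.095,-.055,.016),t(415,515)),((-.095,.055,.016),t(222,517)),((-.121,.026,.082),t(273,541)),((-.121,-.026,.082),t(372,541))]
def W(p,P):
    c,s_=np.cos(p[2]),np.sin(p[2]); P=np.array(P); return np.c_[P[:,0]*c-P[:,1]*s_+p[0],P[:,0]*s_+P[:,1]*c+p[1],P[:,2]+p[3]]
def f(p): return np.r_[(proj(S,W(p,[o[0] for o in obsS]))-[o[1] for o in obsS]).ravel(),(proj(T,W(p,[o[0] for o in obsT]))-[o[1] for o in obsT]).ravel()]
r=least_squares(f,[.5,-.1,0,0]);print(r.x.round(4)); print(r.fun.reshape(-1,2).round(2))
for n in [(-.121,0,.056),(-.121,0,.082),(0,0,.106),(-.071,0,.056)]: print(n,W(r.x,[n]).round(4))
print("knob tri",tri(S,s(340,138),T,t(320,317)), "padL",tri(S,s(157,100),T,t(273,541)),"padR",tri(S,s(102,160),T,t(372,541)))
print("nut",tri(S,s(78,405),T,t(550,460)))
E
```

```text
[ 0.6349 -0.1114 -0.0145 -0.0039]
[[ 0.62  1.26]
 [ 1.02 -0.79]
 [-1.02 -0.89]
 [-0.33  0.71]
 [-1.14  0.35]
 [ 0.21 -0.26]
 [-0.01 -0.35]
 [ 0.28 -1.01]
 [-0.53 -1.08]
 [-0.53  1.17]
 [-0.57  1.03]]
(-0.121, 0, 0.056) [[ 0.5139 -0.1096  0.0521]]
(-0.121, 0, 0.082) [[ 0.5139 -0.1096  0.0781]]
(0, 0, 0.106) [[ 0.6349 -0.1114  0.1021]]
(-0.071, 0, 0.056) [[ 0.5639 -0.1103  0.0521]]
knob tri [ 0.63200305 -0.11120959  0.11629214] padL [ 0.51732587 -0.08556877  0.08294499] padR [ 0.51715291 -0.13684248  0.08125886]
nut [ 0.56412439 -0.2376459   0.02856775]
```

Call:
servo_tool --commands '[{"travel":[0,0,0],"twist":0.145,"hand":255},{"travel":[0,0,0],"twist":0.144,"hand":255},{"travel":[-40,-30,0],"twist":0,"hand":255},{"travel":[-40,-30,0],"twist":0,"hand":255},{"travel":[-40,-30,0],"twist":0,"hand":255}]' --squeeze 20

```text
time: 0.72
eef_pos: [0.2619, -0.4815, 0.231]
eef_rot: [3.141, 0.0, -1.585]
force: [0.7, -0.6, 0.0]
finger_gap: -0.0002
```

Call:
servo_tool --commands '[{"travel":[-46,-22,0],"twist":0,"hand":255},{"travel":[-46,-22,0],"twist":0,"hand":255},{"travel":[-46,-22,0],"twist":0,"hand":255},{"travel":[-46,-22,0],"twist":0,"hand":255},{"travel":[-46,-22,0],"twist":0,"hand":255}]'

```text
time: 1.35
eef_pos: [0.375, -0.2529, 0.2312]
eef_rot: [3.142, 0.0, -1.585]
force: [-0.4, -0.2, -0.3]
finger_gap: -0.0004
```

Call:
servo_tool --commands '[{"travel":[-46,-22,0],"twist":0,"hand":255},{"travel":[-46,-24,10],"twist":0,"hand":255},{"travel":[-47,-24,20],"twist":0,"hand":255},{"travel":[0,0,30],"twist":0,"hand":255},{"travel":[0,0,30],"twist":0,"hand":255}]'

```text
time: 1.98
eef_pos: [0.4467, -0.1156, 0.1404]
eef_rot: [-3.141, -0.0, -1.583]
force: [-0.1, -0.8, 0.9]
finger_gap: 0.0004
```

Call:
servo_tool --commands '[{"travel":[-5,0,25],"twist":0,"hand":255},{"travel":[0,0,25],"twist":0,"hand":255},{"travel":[0,0,25],"twist":0,"hand":255},{"travel":[0,0,17],"twist":0,"hand":255},{"travel":[0,-20,0],"twist":0,"hand":255}]'

```text
time: 2.6
eef_pos: [0.4654, -0.1114, 0.0479]
eef_rot: [3.138, 0.001, -1.586]
force: [1.1, -0.5, 1.7]
finger_gap: 0.0002
```

Run:
```python
from bench import status,get_image
import cv2
print(status.sense()["eef_pos"],status.sense()["force"])
a=get_image("scene")["frame"][120:280,230:400];cv2.imwrite("pics/s2.png",cv2.resize(a,None,fx=3.7,fy=3.7,interpolation=cv2.INTER_CUBIC))
```

```text
[ 0.46536802 -0.11142256  0.0479165 ] [ 1.11830729 -0.47202273  1.73767839]
```

View pics/s2.png

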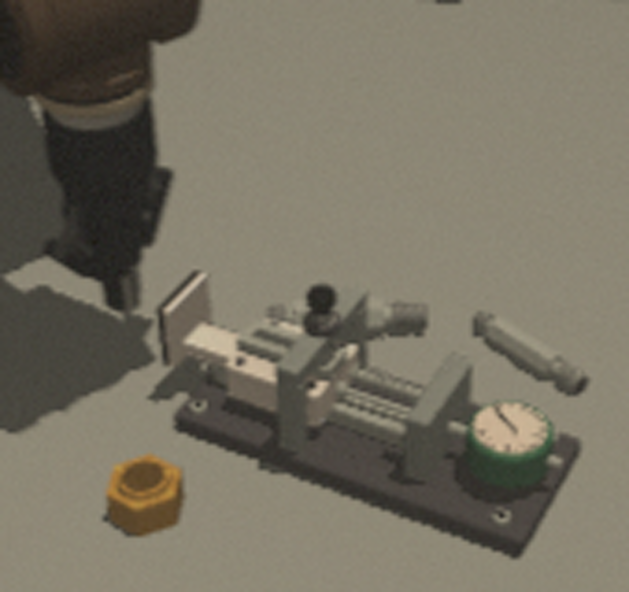

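The fingers are shut in front of the pad and level with it, with the tips at about (122,305) and the pad at (185,315). Nothing else has been disturbed. I'll approach slowly.

Call:
servo_tool --commands '[{"travel":[0,-8,0],"twist":0,"hand":255},{"travel":[0,-7,0],"twist":0,"hand":255},{"travel":[0,-6,0],"twist":0,"hand":255},{"travel":[0,-5,0],"twist":0,"hand":255},{"travel":[0,-4,0],"twist":0,"hand":255}]'

```text
time: 3.28
eef_pos: [0.4968, -0.1122, 0.0493]
eef_rot: [-3.142, -0.0, -1.585]
force: [0.6, -0.7, 0.5]
finger_gap: -0.0003
```

Call:
servo_tool --commands '[{"travel":[0,-3,0],"twist":0,"hand":255},{"travel":[0,-3,0],"twist":0,"hand":255},{"travel":[0,-3,0],"twist":0,"hand":255},{"travel":[0,-3,0],"twist":0,"hand":255},{"travel":[0,-3,0],"twist":0,"hand":255}]'

```text
time: 3.9
eef_pos: [0.5102, -0.1122, 0.0492]
eef_rot: [3.138, 0.001, -1.585]
force: [-9.7, -1.3, 5.8]
finger_gap: 0.0004
```

Call:
servo_tool --commands '[{"travel":[0,-4,0],"twist":0,"hand":255},{"travel":[0,-4,0],"twist":0,"hand":255},{"travel":[0,-4,0],"twist":0,"hand":255},{"travel":[0,-4,0],"twist":0,"hand":255},{"travel":[0,-4,0],"twist":0,"hand":255}]'

```text
time: 4.53
eef_pos: [0.53, -0.1123, 0.0492]
eef_rot: [3.138, 0.001, -1.585]
force: [-9.7, -0.6, 5.8]
finger_gap: 0.0001
```

Call:
servo_tool --commands '[{"travel":[0,-4,0],"twist":0,"hand":255},{"travel":[0,-4,0],"twist":0,"hand":255},{"travel":[0,-3,0],"twist":0,"hand":255},{"travel":[0,-2,0],"twist":0,"hand":255},{"travel":[0,-2,0],"twist":0,"hand":255}]'

```text
time: 5.15
eef_pos: [0.5445, -0.1124, 0.0492]
eef_rot: [3.137, 0.001, -1.585]
force: [-10.5, 0.6, 8.0]
finger_gap: -0.0003
```

Call:
servo_tool --commands '[{"travel":[0,-2,0],"twist":0,"hand":255},{"travel":[0,-2,0],"twist":0,"hand":255},{"travel":[0,-1,0],"twist":0,"hand":255},{"travel":[0,-1,0],"twist":0,"hand":255},{"travel":[0,-1,0],"twist":0,"hand":255}]'

```text
time: 5.78
eef_pos: [0.5513, -0.1125, 0.0492]
eef_rot: [3.136, 0.001, -1.585]
force: [-16.3, 0.5, 10.8]
finger_gap: 0.0003
```

Call:
servo_tool --commands '[{"travel":[0,-1,0],"twist":0,"hand":255},{"travel":[0,-1,0],"twist":0,"hand":255},{"travel":[0,-0.5,0],"twist":0,"hand":255},{"travel":[0,0,0],"twist":0,"hand":255},{"travel":[0,0,0],"twist":0,"hand":255}]'

```text
time: 6.4
eef_pos: [0.5512, -0.1124, 0.0492]
eef_rot: [3.131, 0.002, -1.585]
force: [-26.8, -2.6, 17.4]
finger_gap: -0.0004
```

Run:
```python
from bench import status,get_image
import cv2,numpy as np
s=status.sense();print(s["eef_pos"],s["force"])
a=get_image("scene")["frame"][130:280,240:400];b=get_image("top")["frame"][140:240,265:365]
cv2.imwrite("pics/s3.png",np.hstack([cv2.resize(a,(427,400),interpolation=cv2.INTER_CUBIC),cv2.resize(b,(370,400),interpolation=cv2.INTER_CUBIC)]))
```

```text
[ 0.55123062 -0.11241077  0.04920115] [-26.80203     -2.61209827  17.39198118]
```

View pics/s3.png

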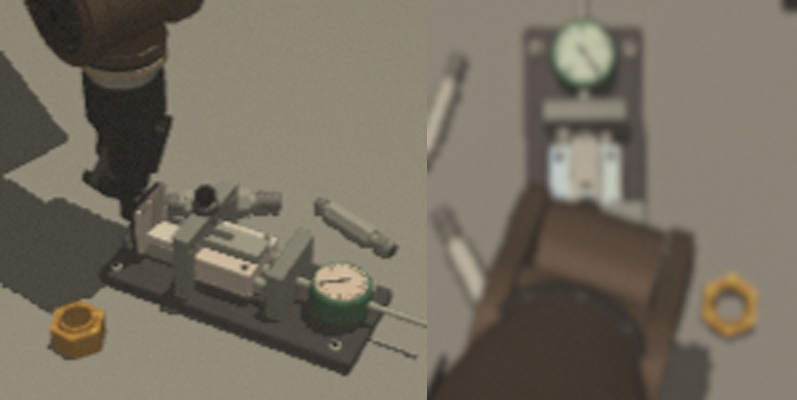

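The carriage sits against the rear block, with the pad at (145,220) near the base edge. The knob at (205,195) has dropped, and the force rose to 27 N without the tool moving any farther, so it is at the stop. Now I'll ease it back.

Call:
servo_tool --commands '[{"travel":[0,1,0],"twist":0,"hand":255},{"travel":[0,1.5,0],"twist":0,"hand":255},{"travel":[0,2,0],"twist":0,"hand":255},{"travel":[0,2.5,0],"twist":0,"hand":255},{"travel":[0,3,0],"twist":0,"hand":255}]'

```text
time: 7.12
eef_pos: [0.544, -0.1124, 0.0492]
eef_rot: [3.137, 0.001, -1.585]
force: [-10.9, 1.1, 7.7]
finger_gap: 0.0002
```

Call:
servo_tool --commands '[{"travel":[0,3,0],"twist":0,"hand":255},{"travel":[0,3,0],"twist":0,"hand":255},{"travel":[0,3,0],"twist":0,"hand":255},{"travel":[0,3,0],"twist":0,"hand":255},{"travel":[0,2,0],"twist":0,"hand":255}]'

```text
time: 7.75
eef_pos: [0.5303, -0.1123, 0.0492]
eef_rot: [3.138, 0.001, -1.585]
force: [-8.3, 0.4, 5.3]
finger_gap: 0.0001
```

Call:
servo_tool --commands '[{"travel":[0,2,0],"twist":0,"hand":255},{"travel":[0,2,0],"twist":0,"hand":255},{"travel":[0,2,0],"twist":0,"hand":255},{"travel":[0,2,0],"twist":0,"hand":255},{"travel":[0,2,0],"twist":0,"hand":255}]'

```text
time: 8.38
eef_pos: [0.5222, -0.1126, 0.0493]
eef_rot: [-3.141, -0.0, -1.585]
force: [-0.5, -0.6, -0.5]
finger_gap: -0.0001
```

Contact is lost at mid stroke, at a tool x of about 0.525, so the pin is holding. I'll back away and look.

Call:
servo_tool --commands '[{"travel":[0,5,0],"twist":0,"hand":255},{"travel":[0,15,0],"twist":0,"hand":255},{"travel":[0,25,0],"twist":0,"hand":255},{"travel":[0,10,-25],"twist":0,"hand":255},{"travel":[0,0,-40],"twist":0,"hand":255}]'

```text
time: 9.0
eef_pos: [0.465, -0.1114, 0.1142]
eef_rot: [3.138, 0.001, -1.586]
force: [1.1, -0.7, 1.0]
finger_gap: 0.0001
```

Call:
servo_tool --commands '[{"travel":[0,0,-45],"twist":0,"hand":255},{"travel":[30,0,-45],"twist":0,"hand":255},{"travel":[45,15,0],"twist":0,"hand":255},{"travel":[45,15,0],"twist":0,"hand":255},{"travel":[0,0,0],"twist":0,"hand":255}]'

```text
time: 9.62
eef_pos: [0.4338, -0.2332, 0.2041]
eef_rot: [3.141, -0.0, -1.589]
force: [0.3, 0.3, 0.2]
finger_gap: 0.0001
```

Run:
```python
from bench import status,get_image
import cv2,numpy as np
s=status.sense();print(s["time"],s["eef_pos"],s["force"],abs(s["dq"]).max())
S=get_image("scene");T=get_image("top");np.savez("scene1.npz",**S);np.savez("top1.npz",**T)
a=S["frame"][175:280,255:400];b=T["frame"][140:240,255:365]
cv2.imwrite("pics/s4.png",cv2.resize(a,None,fx=5.5,fy=5.5,interpolation=cv2.INTER_CUBIC));cv2.imwrite("pics/t4.png",cv2.resize(b,None,fx=6,fy=6,interpolation=cv2.INTER_CUBIC))
```

```text
9.625 [ 0.43377017 -0.23322401  0.2041236 ] [0.32233817 0.29036281 0.18978896] 0.057260335017088056
```

View pics/s4.png

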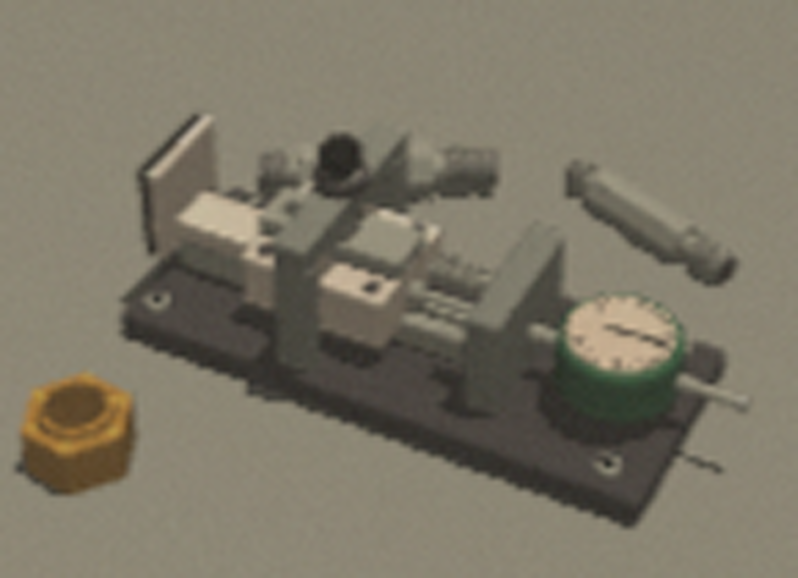

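View pics/t4.png

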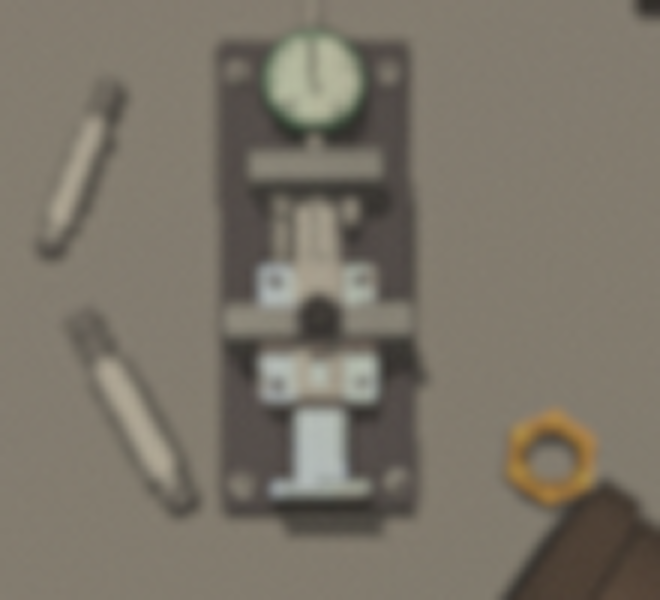

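The pad is about 24 mm farther in than at the start: its top edge moved from row 532 to row 488 in the enlarged top crop. The knob is down, from row 138 to row 155 in the scene crop. The nut and gauges have not moved.

Run:
```python
from bench import status,get_image,bot
import cv2,numpy as np
a=np.load("scene0.npz")["frame"].astype(int);b=np.load("scene1.npz")["frame"].astype(int)
print("box diff",abs(a-b)[270:380,130:240].mean(),"nut",abs(a-b)[240:268,255:283].mean())
print(bot.close_job())
```

```text
box diff 2.070771349862259 nut 2.2134353741496597
the job is handed in; nothing more can be done
None
```

The carriage has been exercised and left latched at mid stroke, and the job is handed in at about 9.7 s of the 38 s allowed.

- **Push in:** With the fingers shut, I pushed only on the front of the pad. The tool stopped at x ≈ 0.551 m and the force rose to about 27 N with no further movement. I took that as the rear stop, and the picture agreed.
- **Ease back:** I drew back at no more than about 24 mm/s, and both force readings on the way showed the pad still pressing on the finger. It came free at about 25 mm of travel, where the pin holds it, and I then backed away and up.
- **Last checks:** The final pictures show the pad about 24 mm in from its start and the pin knob dropped. The nut, gauges and control box look unchanged. The tool force was about zero.
- **Limits of the checks:** I judged the latch and travel from pictures and force only, since there is no direct reading of those joints. I compared the nut and box (with its toggle) by image difference only, and it showed just camera noise.
- **Disagreement:** While pressing, the force sensor also showed an upward part of up to 17 N. It went away on release, and I took it for friction and flex.

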